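Push the power pack home on the desk charger

ROBOT

A 6-joint arm with a two-finger parallel gripper is mounted at the origin on the work surface. World frame = base frame: x ahead of the robot, y to its left, z up, the work surface at z = 0. Lengths are in mm, angles in rad, forces in N, time in s.
With the tool pointing down it reaches from about 400 to 925 mm from the base axis. Payload 12.5 kg.
Tool frame: the origin (TCP) lies at the very end of the fingers, on their centre line; the grasp point (between the pads) lies 19 mm behind it; z points along the fingers, y is the direction in which the jaws open and shut (so a half turn about z gives the same grasp; the last joint's range is limited). The gripper opens to 95 mm and grips with 3 to 60 N. Pads are 20 mm wide; open, the fingers measure 119 mm over their backs; the gripper's body (75 mm by 180 mm) begins 59 mm behind the grasp point.
Start: joints at [-1.215, 0.491, 1.559, -0, 1.092, -0.106], TCP at [278.5, -559.54, 214.661] pointing down, gripper open.
Joint ranges: [-3.1, 3.1], [-0.84, 2.19], [0.05, 2.79], [-1.13, 4.28], [0.06, 2.93], [-2.69, 2.69]. Speed limits (rad/s): [2.22, 2.22, 2.79, 3.14, 3.14, 3.14].

INTERFACE

Orientations are given as [roll, pitch, yaw] about the fixed x, y, z axes, in that order (R = Rz(yaw) Ry(pitch) Rx(roll)).
In Python, from cell import env gives the robot as it stands.
- The arm moves only by the shell command python3 -m pendant 'ROWS'. ROWS is JSON, a list that holds one entry, the list of rows, each a list of 5 numbers: the opening, from 0 (shut) to 1 (fully open), then the shift along the tool's x, y, z in m, then the turn about the tool's z in rad. A call has exactly 8 rows; each row is the pose to reach, as a shift and turn from the pose commanded when the call began, along the tool's axes at that moment; what a row does not reach only later rows make up. A row lasts 1/10 s, in which the tool goes at most 50 mm and 8.59 degrees, less where a joint would pass 70% of its speed; a pose out of reach is approached as far as the arm can. A call with a gripper value outside its range is refused whole. The fingers move at their own pace and stop on an object; the grip force is fixed at half the most. Time passes only in rows, so rows that repeat a pose let the fingers close, or fill a call up. It gives the time, the measured TCP pose, the force and the opening at its end, in the units of the state.
- env.state(): the state, without advancing time (a new reading comes with each control period).
- env.read_camera(name): name is "side" or "top" or "wrist"; returns a dict with "image" (480x640x3 uint8, blue, green, red), "range_z" (480x640 float32, mm along the optical axis (not along the pixel's ray), 0 where there is no reading), "fx", "fy", "cx", "cy" (pixels), "rvec" (rotation vector, rad) and "tvec" (3), from world to camera coordinates, as OpenCV has them; the wrist camera has in their place "tool_from_camera" (4x4, takes a point from camera to tool coordinates, whose origin is the TCP and whose axes are the flange's). Camera axes: x right, y down, z forward; pixel columns grow to the right and rows downward; lengths in mm; the calibration is good to about 2 mm. A picture is of the moment at which its call begins: read the wrist's pose just before it.
- env.job_done(): hands the job in, once; it reports no verdict.
The state is a dict: "t": time; "joints": joint angles; "qvel": joint speeds; "tau": joint torques, N m; "eef_pos": TCP position; "tcp_rot": TCP orientation; "ft_force": force on the tool from outside, world axes, zero at the start; "moment": the same for the moment, N m; "opening": opening from 0.0 (shut) to 1.0 (fully open).
Only numpy, scipy, OpenCV 4.12 (cv2) and the standard library are available. Lean on these libraries where they do the work, as an engineer would, in place of code of your own. Each camera call takes 0.05 s, during which the arm holds its last target. There are 200 camera calls.

TASK

On the dorm desk, put the blue power pack on charge by pushing only: first push it back until its long side lies flat against the aluminium rail, then slide it along the rail until its end touches the white charger head (the end stop with the orange top, not the yellow note block). Do not pinch, straddle, lift or tip the pack, leave everything else on the desk where it stands, and finish clear of the pack.

Things in the scene. Friction and masses are not known exactly. Their poses are not given: they have to be found in the camera images.
- pack: Blue power pack with a black top panel, lying flat and loose on the desk: 90 (own x) x 150 (own y) x 32 mm high, about 0.5 kg. Origin: centre of its underside; z up. Brass contacts at both short ends, so either end may meet the charger head. It starts on the robot's side of the rail, turned up to 30 degrees from it.
- rail: Straight aluminium rail with a black strip on top, fixed to the desk: 20 (own x) x 500 (own y) x 24 mm high. Origin: centre of its underside; own +x points away from the robot. Its front face, the one the pack must lie against, is the plane x = -10 mm in its frame. The pack is flush when its origin is 55 mm in front of the rail's origin (x = -55 mm).
- head: Charger head, the end stop: white block with orange top and green lamp, fixed right against the rail's front face at one of its ends (+y or -y; it changes), 90 (own x) x 50 (own y) x 40 mm high. Origin: centre of its underside; axes parallel to the rail's. Its inner face has brass contacts and lies 200 mm from the rail's middle. Pack touching it: origins 100 mm apart along y.
- notes: Dark wooden block with a yellow note pad on top, fixed at the other end of the rail, 90 (own x) x 50 (own y) x 40 mm high. Origin: centre of its underside. The pack does not belong here.
- glue: Red glue stick standing upright, 28 mm diameter, 90 mm high, 30 g, loose; bystander beside the pack, about 200 mm in front of the rail and 220 mm to one side of its middle. Origin: centre of its foot.
- eraser: White eraser in a green sleeve, 22 (x) x 45 (y) x 13 mm, 20 g, loose; bystander in the place opposite the glue stick. Origin: centre of its underside.
- mug: White mug, 80 mm diameter without its handle, 90 mm high, loose; bystander. Origin: centre of its foot.
- mouse: Black computer mouse, 100 (x) x 58 (y) x 36 mm, loose; bystander. Origin: centre of its underside.
- thermos: Dark steel bottle, 66 mm diameter, 220 mm high, loose; bystander at the left. Origin: centre of its foot.
- candle: Candle jar: orange with a broad white paper label and white lid, 72 mm diameter, 70 mm high, loose; bystander behind the rail. Origin: centre of its foot.
- parcel: Small cardboard box, 100 (x) x 130 (y) x 60 mm, loose; bystander at the right. Origin: centre of its underside.
There are look-alikes about, which are no part of the job. There is more than one size of the pack; the one meant has the size given above.

How it is judged:
By the outcome, as a careful person would: the job done as asked, in the order asked, and still so for the second after the job is handed in, with the robot touching nothing.
It also fails if it takes over 58 s, if anything falls off the work surface, if the arm or the gripper's body presses on something with over 40 N, if the wrist force passes 120 N, or if a joint passes its speed limit or range.

## Working session

There is one attempt and no reset: what is moved stays moved. The work goes in short steps, Python scripts to look and compute and a shell command to move; the robot and the scene stay as the last step left them, time stands still between calls to the robot, and variables do not carry over. Pictures are saved under pics/ and viewed, about 8 in all and at most 12, crops included, and the job is handed in when it is done.

```bash
ls; mkdir -p pics; python3 - <<'E'
from cell import env
import cv2,numpy as np
for n in("top","side"):
    c=env.read_camera(n); cv2.imwrite(f"pics/{n}0.png",c["image"]); np.savez(f"pics/{n}0.npz",**c)
s=env.state(); print(s)
E
```

```text
pics
{'t': 0.1, 'joints': array([-1.21460201e+00,  4.91468568e-01,  1.55941745e+00,  1.55350527e-06,
        1.09171591e+00, -1.05634238e-01]), 'qvel': array([ 4.14777127e-04, -6.86884744e-04, -1.77679557e-03,  9.07551023e-04,
       -9.08760250e-04,  9.05216443e-05]), 'tau': array([ 1.80115498e-03, -6.13625193e+01, -2.58603948e+01,  6.93164463e-02,
        4.70411615e-02, -7.38833864e-05]), 'eef_pos': array([ 278.41063278, -559.30323609,  214.1293031 ]), 'tcp_rot': array([-3.14058915e+00, -1.07786211e-04,  4.61827788e-01]), 'ft_force': array([ 0.1131572 ,  1.48355392, -0.23730112]), 'moment': array([ 0.04928981, -0.00804693, -0.01027164]), 'opening': 1.0011401028232747}
```

View pics/top0.png

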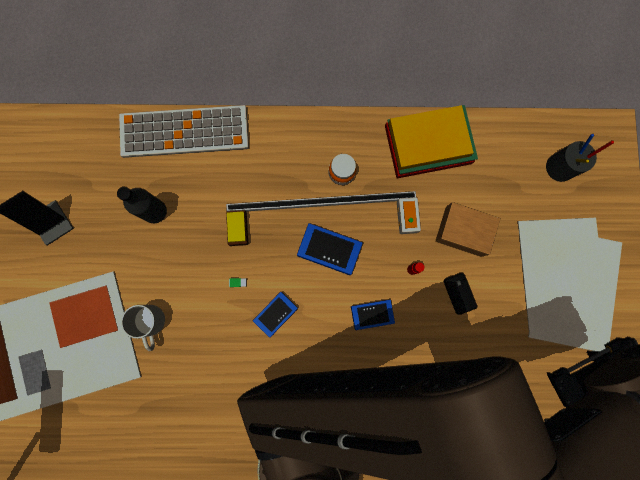

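The top view shows three blue packs: a large one at (330,249) and smaller ones at (275,314) and (373,314). The rail runs from (228,207) to (414,196). The charger head, with its orange top, is at (409,215) on the right end. The note block is at (237,227), the glue stick at (416,267) and the eraser at (238,282). I'll measure the sizes next.

```bash
cat > h.py <<'E'
import cv2,numpy as np
def pts(c,mask):
    v,u=np.nonzero(mask&(c["range_z"]>0)); z=c["range_z"][v,u].astype(float)
    P=np.c_[(u-c["cx"])/c["fx"]*z,(v-c["cy"])/c["fy"]*z,z]
    R=cv2.Rodrigues(np.array(c["rvec"],float))[0]
    return (P-np.ravel(c["tvec"]))@R,u,v
def rect(P):
    (cx,cy),(w,h),a=cv2.minAreaRect(P[:,:2].astype(np.float32))
    if w>h: w,h,a=h,w,a-90       # h long; w axis at angle a
    return np.round([cx,cy,w,h,(a+90)%180-90],1)   # centre, short, long, angle of short axis from x (deg)
def box(c,u0,v0,u1,v1,zlo,zhi):
    m=np.zeros((480,640),bool); m[v0:v1,u0:u1]=1
    P,_,_=pts(c,m); return P[(P[:,2]>zlo)&(P[:,2]<zhi)]
E
python3 - <<'E'
from h import *
c=dict(np.load("pics/top0.npz"))
for n,b in dict(pack=(290,215,370,282,22,40),sm1=(248,285,302,340,8,60),sm2=(345,292,400,335,8,60),rail=(222,185,394,215,17,32),head=(394,195,426,240,32,50),notes=(222,205,252,250,32,50),eraser=(225,272,252,292,6,20),glue=(402,255,430,280,60,110),mouse=(440,265,480,318,10,50)).items():
    P=box(c,*b); print(n,len(P),rect(P),"z",np.percentile(P[:,2],[5,50,95]).round(1))
im=c["image"][180:345,215:435]; cv2.imwrite("pics/crop0.png",cv2.resize(im,None,fx=3.5,fy=3.5,interpolation=2))
E
```

```text
pack 2017 [549.7 -49.6  90.3 150.  -19.9] z [27.4 31.8 36. ]
sm1 1002 [376.3  83.4  77.8 103.9  45.3] z [17.9 22.  26. ]
sm2 997 [ 379.5 -160.9   66.2  103.9    9.7] z [17.6 21.9 26.2]
rail 1283 [6.684e+02 5.000e-01 3.350e+01 4.405e+02 4.400e+00] z [18.1 22.3 27.3]
head 659 [ 638.5 -256.8   50.7   90.   -85.9] z [35.4 39.9 44.2]
notes 528 [604.9 190.9  45.6  88.2 -84.6] z [34.7 39.1 43.4]
eraser 161 [464.2 187.9  23.6  44.3   2. ] z [ 7.8 12.5 16.6]
glue 102 [ 499.1 -266.    23.7   23.8  -30. ] z [61.1 88.  92.4]
mouse 865 [ 435.8 -388.1   58.2  100.1  -70.8] z [15.3 30.  35.5]
```

View pics/crop0.png

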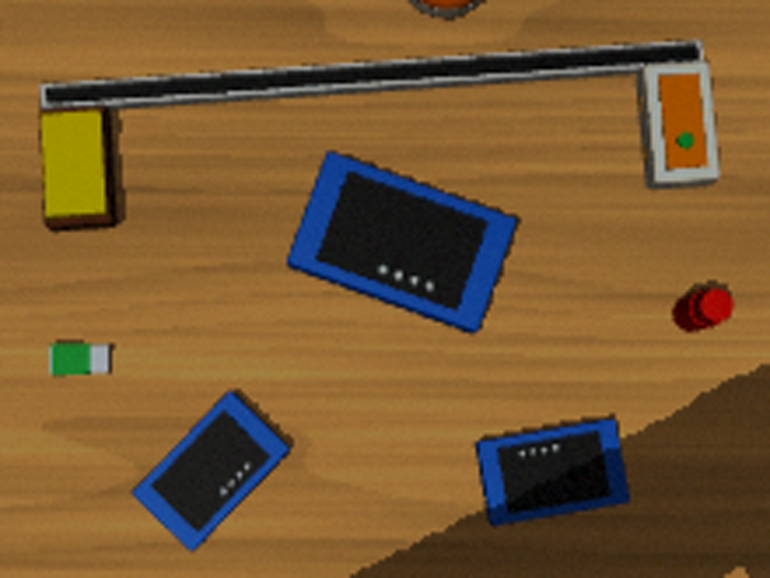

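The pack meant is the large one at (330,249). It measures 90 x 150 x 32 mm, while the others are about 66 to 78 x 104 x 22 mm. The rail's yaw is about 4.1° and its origin about (677,-28). In the rail frame the pack is at (-129,-12), turned -24°.

I'll push with two part-open fingers, both on the front long side, with the jaw axis parallel to the rail.

```bash
python3 -m pendant '[[[0.75,0.033,-0.033,0,0.05],[0.75,0.067,-0.067,0,0.1],[0.75,0.1,-0.1,0,0.15],[0.75,0.133,-0.133,0,0.2],[0.75,0.167,-0.167,0,0.25],[0.75,0.2,-0.2,0,0.3],[0.75,0.234,-0.233,0,0.35],[0.75,0.268,-0.266,0,0.39]]]'
```

```text
t: 0.9
eef_pos: [400.1, -200.2, 214.6]
tcp_rot: [-3.142, -0.0, 0.069]
ft_force: [0.8, -0.6, 0.3]
opening: 0.748
```

```bash
python3 -m pendant '[[[0.75,0.016,-0.038,0,0],[0.75,0.032,-0.077,0,0],[0.75,0.048,-0.115,0,0],[0.75,0.064,-0.153,0.01,0],[0.75,0.064,-0.153,0.055,0],[0.75,0.064,-0.153,0.1,0],[0.75,0.064,-0.153,0.13,0],[0.75,0.064,-0.153,0.15,0]]]'
python3 - <<'E'
from cell import env
import cv2,numpy as np
a=env.read_camera("top")
b=env.read_camera("side")
np.savez("pics/top1.npz",**a)
im=np.hstack([cv2.resize(a["image"][170:350,210:440],(575,450)),]); 
cv2.imwrite("pics/v1.png",np.vstack([cv2.resize(a["image"][180:340,210:440],(460,320)),cv2.resize(b["image"],(460,280))]))
E
```

```text
t: 1.7
eef_pos: [451.9, -44.4, 62.5]
tcp_rot: [-3.141, 0.002, 0.072]
ft_force: [-0.2, 0.6, 0.2]
opening: 0.753
```

View pics/v1.png

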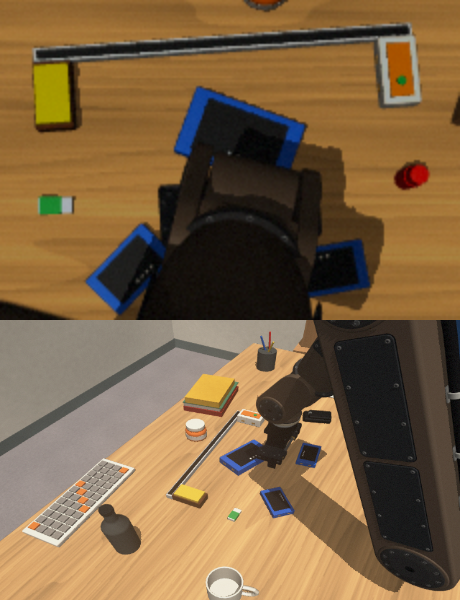

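The gripper is over the clear strip in front of the pack (crop ~(240,190)), with the small packs on either side. Next I lower it and start pushing.

```bash
python3 -m pendant '[[[0.75,0,0,0.03,0],[0.75,0,0,0.052,0],[0.75,0,0,0.052,0],[0.75,0.01,0,0.052,0],[0.75,0.018,0,0.052,0],[0.75,0.026,0,0.052,0],[0.75,0.033,0,0.052,0],[0.75,0.04,0,0.052,0]]]'
python3 -m pendant '[[[0.75,0.007,0,0,0],[0.75,0.014,0,0,0],[0.75,0.021,0,0,0],[0.75,0.028,0,0,0],[0.75,0.034,0,0,0],[0.75,0.039,0,0,0],[0.75,0.042,0,0,0],[0.75,0.045,0,0,0]]]'
python3 - <<'E'
from cell import env
from h import *
a=env.read_camera("top"); np.savez("pics/top2.npz",**a)
cv2.imwrite("pics/v2.png",cv2.resize(a["image"][180:340,210:440],(690,480)))
s=env.state(); d=s["eef_pos"][:2]-[677.3,-28.4]; n=np.array([.9974,.0718]); print(d@n, d@[-n[1],n[0]])
E
```

```text
t: 2.6
eef_pos: [492.7, -41.8, 13.2]
tcp_rot: [-3.141, 0.001, 0.072]
ft_force: [-5.0, -2.2, 2.0]
opening: 0.749
t: 3.4
eef_pos: [537.5, -38.7, 13.0]
tcp_rot: [3.142, 0.001, 0.072]
ft_force: [-5.8, -2.5, 4.0]
opening: 0.753
-139.65477674859545 -0.33244642695871546
```

View pics/v2.png

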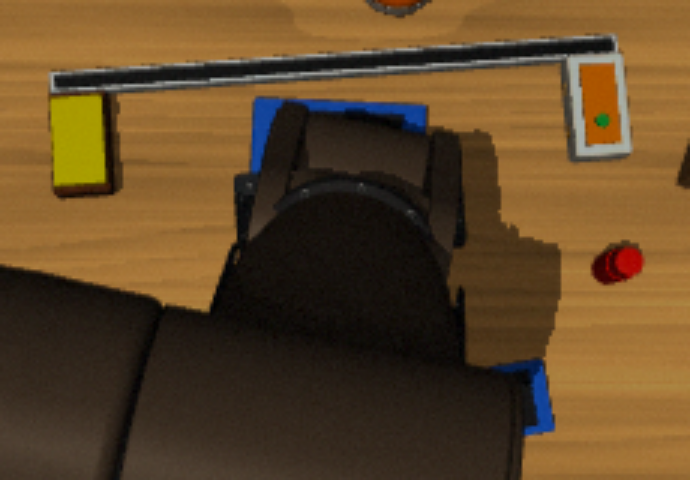

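The pack's rear edge, (255,98) to (428,105), is nearly parallel to the rail. About 30 mm remain, so I go slower.

```bash
python3 -m pendant '[[[0.75,0.005,0,0,0],[0.75,0.01,0,0,0],[0.75,0.014,0,0,0],[0.75,0.018,0,0,0],[0.75,0.021,0,0,0],[0.75,0.023,0,0,0],[0.75,0.025,0,0,0],[0.75,0.026,0,0,0]]]'
python3 -m pendant '[[[0.75,0.0005,0,0,0],[0.75,0.001,0,0,0],[0.75,0.0015,0,0,0],[0.75,0.002,0,0,0],[0.75,0.0025,0,0,0],[0.75,0.003,0,0,0],[0.75,0.003,0,0,0],[0.75,0.003,0,0,0]]]'
```

```text
t: 4.25
eef_pos: [562.8, -36.6, 12.9]
tcp_rot: [-3.141, 0.002, 0.072]
ft_force: [-8.8, -0.5, 6.5]
opening: 0.751
t: 5.05
eef_pos: [565.7, -36.4, 12.9]
tcp_rot: [-3.141, 0.002, 0.072]
ft_force: [-7.1, -0.1, 5.6]
opening: 0.747
```

```bash
python3 -m pendant '[[[0.75,0.0004,0,0,0],[0.75,0.0008,0,0,0],[0.75,0.0012,0,0,0],[0.75,0.0015,0,0,0],[0.75,0.0015,0,0,0],[0.75,0.0015,0,0,0],[0.75,0.0015,0,0,0],[0.75,0.0015,0,0,0]]]'
python3 -m pendant '[[[0.75,0.0004,0,0,0],[0.75,0.0008,0,0,0],[0.75,0.0012,0,0,0],[0.75,0.0015,0,0,0],[0.75,0.0015,0,0,0],[0.75,0.0015,0,0,0],[0.75,0.0015,0,0,0],[0.75,0.0015,0,0,0]]]'
```

```text
t: 5.85
eef_pos: [566.6, -36.3, 12.9]
tcp_rot: [-3.141, 0.003, 0.072]
ft_force: [-9.5, -0.8, 7.7]
opening: 0.754
t: 6.65
eef_pos: [566.6, -36.2, 12.9]
tcp_rot: [-3.141, 0.006, 0.073]
ft_force: [-17.4, -4.3, 13.7]
opening: 0.751
```

The force rises while the position stalls (17 N), so the pack is against the rail. I retreat, lift and look.

```bash
python3 -m pendant '[[[0.75,-0.01,0,0,0],[0.75,-0.03,0,0,0],[0.75,-0.04,0,-0.01,0],[0.75,-0.04,0,-0.05,0],[0.75,-0.04,0,-0.09,0],[0.75,-0.06,-0.035,-0.11,0],[0.75,-0.06,-0.08,-0.11,0],[0.75,-0.06,-0.12,-0.11,0]]]'
python3 - <<'E'
from cell import env
from h import *
a=env.read_camera("top"); np.savez("pics/top3.npz",**a)
cv2.imwrite("pics/v3.png",cv2.resize(a["image"][180:340,210:440],(690,480)))
s=env.state(); print(s["joints"].round(2))
P=box(a,270,195,380,265,25,37); print(rect(P),len(P))
E
```

```text
t: 7.45
eef_pos: [501.3, 80.3, 124.6]
tcp_rot: [3.142, -0.004, 0.071]
ft_force: [0.8, 0.1, -0.3]
opening: 0.752
[0.04 0.45 1.94 0.   0.75 1.53]
[631.5 -39.2 109.  283.9   3.9] 1910
```

View pics/v3.png

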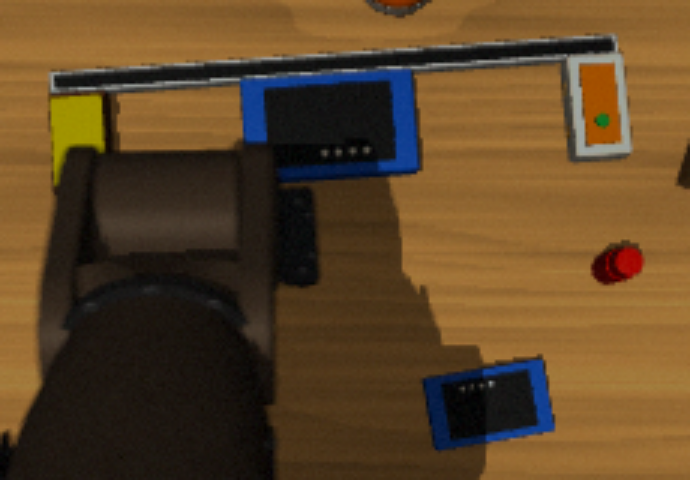

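The pack's rear side lies along the rail in crop (242,78) to (412,68). Now I measure it in the rail frame.

```bash
cat >> h.py <<'E'
th=np.radians(4.1); n=np.array([np.cos(th),np.sin(th)]); t=np.array([-n[1],n[0]]); O=np.array([677.3,-28.4])
def torail(p): d=np.asarray(p)[...,:2]-O; return np.stack([d@n,d@t],-1)
def pack(c,u0,v0,u1,v1):
    P=box(c,u0,v0,u1,v1,26,38); q=torail(P)
    P=P[(q[:,0]<-11.5)]; return rect(np.c_[torail(P),P[:,2]]),len(P)
E
python3 - <<'E'
from h import *
c=dict(np.load("pics/top3.npz"))
b,g,r=[c["image"][...,i].astype(int) for i in range(3)]
m=(b>90)&(b>g+40)&(b>r+60); m[:190]=0;m[245:]=0;m[:,:280]=0;m[:,365:]=0
P,u,v=pts(c,m); q=torail(P); k=(P[:,2]>24)&(P[:,2]<40); q=q[k]
print(len(q),np.percentile(q,[0.5,2,50,98,99.5],axis=0).round(1)); print(rect(q))
# front & right edges; rear edge slope
e=[(y,q[(abs(q[:,1]-y)<4),0].max()) for y in range(-75,65,10)]; print(np.round(e,1).tolist(), np.degrees(np.polyfit(*zip(*e),1)[0]))
m=np.zeros((480,640),bool);m[185:212,225:394]=1
P,u,v=pts(c,m);b=c["image"].max(2)[v,u]; k=(P[:,2]>19)&(P[:,2]<29)&(b<60); q=torail(P[k]);q=q[abs(q[:,0])<15]; print("strip slope vs 4.1:",np.degrees(np.polyfit(q[:,1],q[:,0],1)[0]),np.median(q[:,0]))
E
```

```text
535 [[-99.4 -64.9]
 [-98.3 -64.4]
 [-38.1 -34. ]
 [-12.3  81.6]
 [-11.5  82.6]]
[-55.1   8.8  87.9 148.7  -0.6]Traceback (most recent call last):
  File "<stdin>", line 8, in <module>
    return umr_maximum(a, axis, None, out, keepdims, initial, where)
ValueError: zero-size array to reduction operation maximum which has no identity
```

Pack in the rail frame: x -55.1 (flush is -55), y +8.8, so it has about 134 mm to slide. Next I turn the tool 90° and go behind its +y end, with two fingers narrower than the pack's end.

```bash
python3 -m pendant '[[[0.4,0.014,0.002,0,-0.14],[0.4,0.028,0.003,0,-0.28],[0.4,0.042,0.004,0,-0.42],[0.4,0.056,0.006,0,-0.56],[0.4,0.07,0.007,0,-0.7],[0.4,0.084,0.008,0,-0.84],[0.4,0.098,0.01,0,-0.98],[0.4,0.113,0.011,0,-1.12]]]'
python3 -m pendant '[[[0.4,0,0,0,-0.14],[0.4,0,0,0,-0.28],[0.4,0,0,0,-0.42],[0.4,0,0,0,-0.451],[0.4,0,0,0.03,-0.451],[0.4,0,0,0.06,-0.451],[0.4,0,0,0.07,-0.451],[0.4,0,0,0.07,-0.451]]]'
python3 - <<'E'
from cell import env
from h import *
s=env.state(); print(torail(s["eef_pos"]),s["tcp_rot"])
c=env.read_camera("side"); cv2.imwrite("pics/v4.png",c["image"][80:400,150:480])
a=env.read_camera("top"); cv2.imwrite("pics/v4.png",np.hstack([cv2.resize(c["image"][60:220,130:330],(400,320)),cv2.resize(a["image"][180:340,210:410],(400,320))]))
E
```

```text
t: 8.3
eef_pos: [615.5, 76.1, 123.6]
tcp_rot: [3.14, -0.001, 1.198]
ft_force: [-0.2, 0.2, 0.2]
opening: 0.399
t: 9.1
eef_pos: [614.3, 76.1, 52.1]
tcp_rot: [-3.14, -0.0, 1.643]
ft_force: [1.0, -0.1, 0.4]
opening: 0.398
[-55.37588596 108.78547457] [-3.14007935e+00 -5.51567685e-05  1.64284861e+00]
```

View pics/v4.png

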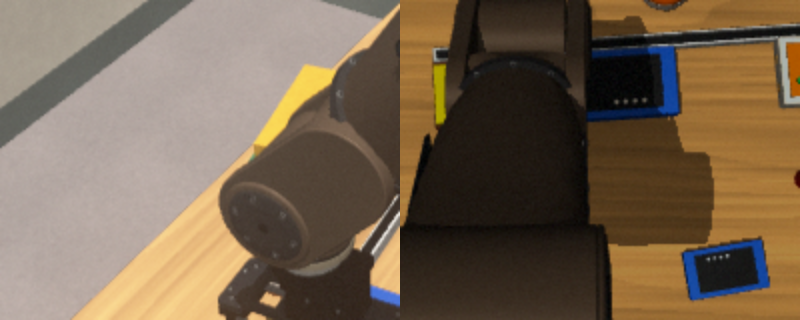

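The tool stands at rail frame (-55,109), squarely behind the pack's end. I lower it and slide the pack along.

```bash
python3 -m pendant '[[[0.4,0,0,0.03,0],[0.4,0,0,0.04,0],[0.4,-0.008,0,0.04,0],[0.4,-0.016,0,0.04,0],[0.4,-0.024,0,0.04,0],[0.4,-0.032,0,0.04,0],[0.4,-0.041,0,0.04,0],[0.4,-0.05,0,0.04,0]]]'
python3 -m pendant '[[[0.4,-0.008,0,0,0],[0.4,-0.016,0,0,0],[0.4,-0.024,0,0,0],[0.4,-0.032,0,0,0],[0.4,-0.04,0,0,0],[0.4,-0.048,0,0,0],[0.4,-0.055,0,0,0],[0.4,-0.06,0,0,0]]]'
python3 - <<'E'
from cell import env
from h import *
s=env.state(); print(torail(s["eef_pos"]),s["tcp_rot"])
a=env.read_camera("top"); cv2.imwrite("pics/v5.png",cv2.resize(a["image"][180:340,210:440],(690,480)))
E
```

```text
t: 10.0
eef_pos: [618.6, 25.8, 13.7]
tcp_rot: [3.14, -0.0, 1.642]
ft_force: [-0.5, 5.5, 2.6]
opening: 0.399
t: 10.8
eef_pos: [622.8, -34.2, 13.7]
tcp_rot: [3.14, -0.0, 1.642]
ft_force: [0.6, 6.3, 4.1]
opening: 0.398
[-54.75276921  -1.87761708] [ 3.14027138e+00 -1.49119025e-04  1.64214408e+00]
```

View pics/v5.png

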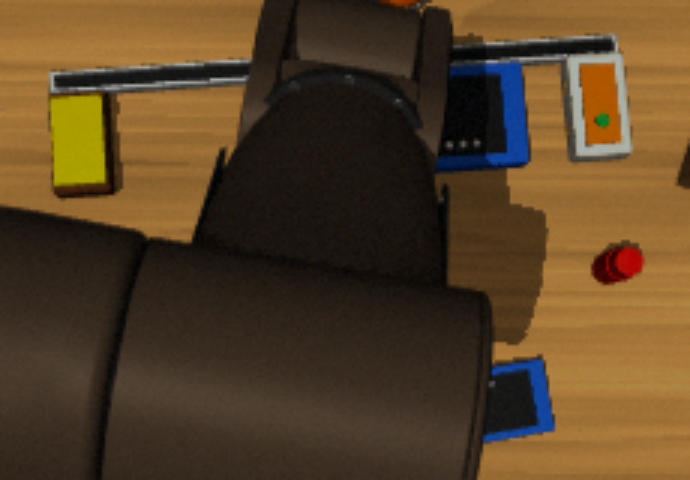

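The pack still lies along the rail, its end at crop (527,110), with about 38 mm left to the head at (570,110). I slow down for contact.

```bash
python3 -m pendant '[[[0.4,-0.006,0,0,0],[0.4,-0.012,0,0,0],[0.4,-0.018,0,0,0],[0.4,-0.023,0,0,0],[0.4,-0.028,0,0,0],[0.4,-0.031,0,0,0],[0.4,-0.033,0,0,0],[0.4,-0.034,0,0,0]]]'
python3 -m pendant '[[[0.4,-0.0005,0,0,0],[0.4,-0.001,0,0,0],[0.4,-0.0015,0,0,0],[0.4,-0.002,0,0,0],[0.4,-0.0025,0,0,0],[0.4,-0.003,0,0,0],[0.4,-0.003,0,0,0],[0.4,-0.003,0,0,0]]]'
```

```text
t: 11.65
eef_pos: [625.1, -67.5, 13.6]
tcp_rot: [3.14, -0.0, 1.642]
ft_force: [-0.8, 7.6, 5.8]
opening: 0.398
t: 12.45
eef_pos: [625.4, -70.4, 13.7]
tcp_rot: [3.14, -0.0, 1.643]
ft_force: [-0.8, 6.1, 4.9]
opening: 0.4
```

```bash
python3 -m pendant '[[[0.4,-0.0004,0,0,0],[0.4,-0.0008,0,0,0],[0.4,-0.0012,0,0,0],[0.4,-0.0015,0,0,0],[0.4,-0.0015,0,0,0],[0.4,-0.0015,0,0,0],[0.4,-0.0015,0,0,0],[0.4,-0.0015,0,0,0]]]'
python3 -m pendant '[[[0.4,-0.0004,0,0,0],[0.4,-0.0008,0,0,0],[0.4,-0.0012,0,0,0],[0.4,-0.0015,0,0,0],[0.4,-0.0015,0,0,0],[0.4,-0.0015,0,0,0],[0.4,-0.0015,0,0,0],[0.4,-0.0015,0,0,0]]]'
```

```text
t: 13.25
eef_pos: [625.5, -71.8, 13.7]
tcp_rot: [3.14, -0.0, 1.643]
ft_force: [0.2, 7.0, 5.9]
opening: 0.401
t: 14.05
eef_pos: [625.4, -72.1, 13.6]
tcp_rot: [3.141, -0.002, 1.643]
ft_force: [0.4, 15.7, 6.7]
opening: 0.404
```

The push stalls at the predicted place, with the force up to 16 N: the end is touching. I back off along the rail, lift, and move away to look.

```bash
python3 -m pendant '[[[0.4,0.01,0,0,0],[0.4,0.03,0,0,0],[0.4,0.06,0,-0.01,0],[0.4,0.08,0,-0.05,0],[0.4,0.1,0,-0.095,0],[0.4,0.13,-0.02,-0.12,0],[0.4,0.16,-0.05,-0.13,0],[0.4,0.19,-0.08,-0.13,0]]]'
python3 - <<'E'
from cell import env
from h import *
c=env.read_camera("top"); np.savez("pics/top6.npz",**c)
cv2.imwrite("pics/v6.png",cv2.resize(c["image"][180:340,210:440],(690,480)))
b,g,r=[c["image"][...,i].astype(int) for i in range(3)]
m=(b>90)&(b>g+40)&(b>r+60); m[:190]=0;m[250:]=0;m[:,:315]=0;m[:,410:]=0
P,u,v=pts(c,m); q=torail(P)[(P[:,2]>24)&(P[:,2]<40)]
print(len(q),np.percentile(q,[1,99],axis=0).round(1),rect(q))
for k,bx in dict(sm1=(248,285,302,340,8,60),sm2=(345,292,400,335,8,60),head=(394,195,426,240,32,50),eraser=(225,272,252,292,6,20),glue=(402,255,430,280,60,110)).items():
    P=box(c,*bx); print(k,len(P),len(P) and rect(P))
E
```

```text
t: 14.85
eef_pos: [531.5, 110.8, 144.6]
tcp_rot: [3.138, 0.0, 1.642]
ft_force: [0.4, 0.3, 0.3]
opening: 0.402
750 [[-100.1 -198.3]
 [ -12.6  -51.6]] [-5.610e+01 -1.252e+02  8.930e+01  1.486e+02  1.000e-01]
sm1 208 [396.9  64.4  45.6  47.4  47.2]
sm2 999 [ 381.5 -160.3   62.2  103.9    9.5]
head 742 [ 637.6 -248.2   68.8   90.6  -85.4]
eraser 0 0
glue 103 [ 498.2 -266.3   22.1   24.7   57.3]
```

View pics/v6.png

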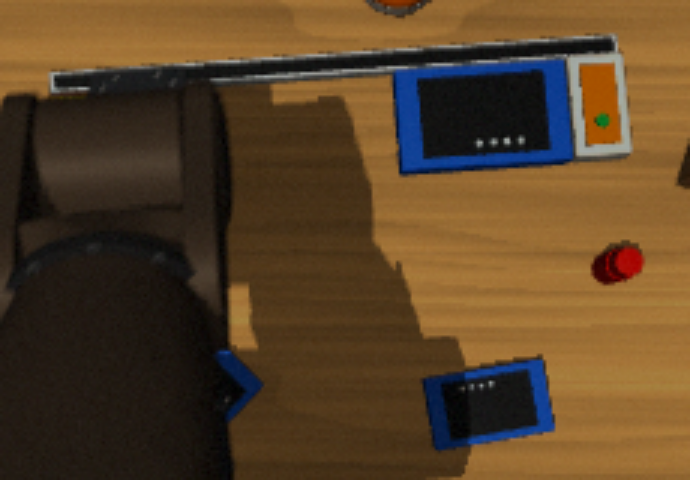

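The pack is at rail frame (-56.1,-125.2), 0.1°, with the ideal at (-55,-125). I check whether the 1 mm in x is a real gap or an error in my rail frame, by locating the rail itself beside the pack.

```bash
python3 - <<'E'
from h import *
for f,(y0,y1) in dict(top3=(-60,70),top6=(-190,-60)).items():
    c=dict(np.load(f"pics/{f}.npz")); m=np.zeros((480,640),bool); m[185:260,225:420]=1
    P,u,v=pts(c,m); im=c["image"][v,u].astype(int); q=torail(P)
    blk=(im.max(1)<60)&(abs(q[:,0])<14)&(P[:,2]>18)&(P[:,2]<30)
    blu=(im[:,0]>90)&(im[:,0]>im[:,2]+60)&(P[:,2]>24)&(P[:,2]<40)&(q[:,0]<-8)
    g=[]
    for y in range(y0,y1+1,13):
        a=abs(q[:,1]-y)<6.5
        if (a&blk).sum()>5 and (a&blu).sum()>5: g.append((y,np.median(q[a&blk,0]),np.percentile(q[a&blu,0],98)))
    g=np.array(g); print(f,g.round(1).tolist(),"diff",np.median(g[:,1]-g[:,2]),"slopes",np.degrees(np.polyfit(g[:,0],g[:,1:],1)[0]))
c=dict(np.load("pics/top6.npz")); cv2.imwrite("pics/v7.png",cv2.resize(c["image"][190:245,335:425],(800,490),interpolation=cv2.INTER_CUBIC))
E
```

```text
top3 [[-60.0, -0.3, -13.0], [-47.0, -0.1, -13.3], [-34.0, -1.3, -13.4], [-21.0, -0.4, -12.0], [-8.0, -1.2, -11.4], [5.0, 0.2, -13.6], [18.0, -1.1, -13.0], [31.0, -0.4, -11.9], [44.0, -0.2, -13.7], [57.0, -0.5, -13.2], [70.0, -1.9, -12.3]] diff 12.100467385839565 slopes [-0.26224274  0.06399071]
top6 [[-190.0, 0.8, -14.0], [-177.0, -0.4, -12.2], [-164.0, -0.0, -14.0], [-151.0, -0.3, -13.4], [-138.0, -0.1, -12.1], [-125.0, -1.0, -13.5], [-112.0, -1.3, -13.5], [-99.0, 0.1, -12.5], [-86.0, -0.2, -13.8], [-73.0, -1.2, -13.7], [-60.0, -0.5, -13.8]] diff 12.594591000512581 slopes [-0.41645141 -0.13888097]
```

View pics/v7.png

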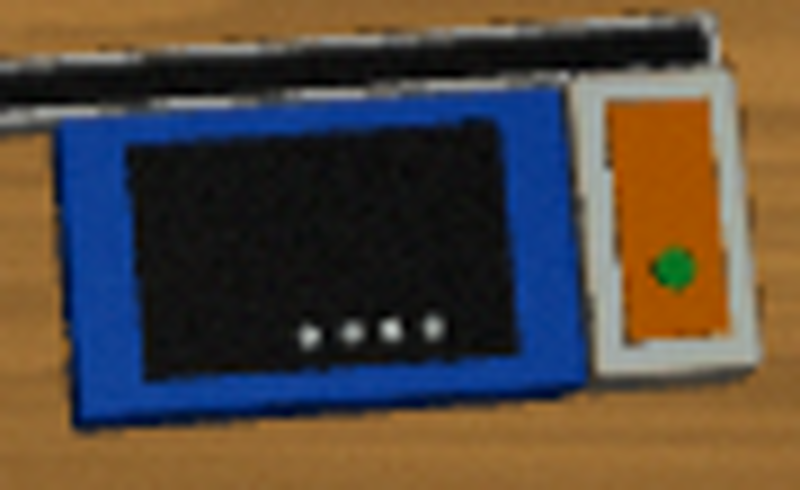

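The crop shows the pack's rear side on the rail and its right end on the head's face (~(580,230)), with no desk visible between. The rail offset changed by only 0.5 mm over the slide, which is within noise. I hand the job in.

```bash
python3 -c "
from cell import env
s=env.state();print(s['t'],s['eef_pos'],s['ft_force'].round(1));print(env.job_done())"
```

```text
14.9 [526.21345302 113.76326006 143.6907024 ] [-0.2  3.1  0.6]
the job is handed in; nothing more can be done
None
```

The blue pack now lies flat against the rail with its end touching the white charger head, and I handed the job in at 14.9 s. I pushed its front long side with two part-open fingers until it stopped at the rail, at about 18 N. Then I pushed its far end along the rail until it stopped at the head, at about 16 N. It was never pinched, straddled or lifted.

**Last checks:**
- **Pack:** it measured (-56.1, -125.2) mm in the rail frame and 0.1° off parallel, where the ideal is (-55, -125). Read directly against the rail's strip, the pack-to-rail distance changed by only 0.5 mm during the slide. That is within the camera noise, and the enlarged crop shows no gap at the rail or the head.
- **Robot:** the gripper finished clear of the pack, about 144 mm above the desk.
- **Bystanders:** the glue stick and the right-hand small pack measured within about 2 mm of their starting places. The arm hid the eraser and part of the left small pack in the last picture, so I couldn't re-measure those. I didn't re-measure the mug, mouse, thermos, candle or parcel; the planned path stayed clear of them all.

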